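Dock the stirrer's control pod and set its inner speed knob

TASK

Pick up the cordless stirrer control pod by its blue handle, set it down gently in its black and green charging cradle, fully down in the pocket, and let go. Only then turn the small black inner knob clockwise until its white needle lines up with the yellow tab on the pod. The grey outer ring (the heat limit) must not turn with it, and the tab and everything else on the bench stay as they are.

Things in the scene. Friction and masses are not known exactly. Their poses are not given: they have to be found in the camera images.
- pod: Loose control pod, about 0.36 kg, knob up. White square head 62 x 62 x 30 mm; behind it a blue handle 36 mm wide, 30 mm high, ending 107 mm behind the knob axis. Origin: underside, below the knob axis (centre of the head). x points from handle to head, y left, z up. It balances about 50 mm behind the knob axis. Above its underside: ring (48 mm across) top 41 mm, inner knob (26 mm across) 43 to 75 mm.
- pod_handle (a point): The place to grip the blue handle across its 36 mm width (pod y): 70 mm behind the knob axis, 18 mm above the pod's underside. The knob, 75 mm high, stands clear of a gripper there.
- dock: Charging cradle, black floor and green walls, fixed to the bench. Origin: at bench level, below where the pod's origin must come; x, y as the seated pod's. Flat floor 6 mm high, 78 mm wide, from 119 mm behind the origin to 39 mm ahead. Walls 5 mm thick rise 12 mm above it round the pod's head, 3 mm play on each side (pocket 68 x 68 mm); at the back only two short lips, 46 mm apart for the handle. No walls beside the handle.
- knob_top (a point): Centre of the top face of the black inner knob (26 mm diameter, 32 mm high, a 2 mm gap below it to the ring). Grip its round side from above at any yaw, fingertips clear of the ring, which is 34 mm below this point.
- needle_tip (a point): Outer tip of the knob's white needle, 25 mm from the knob axis. The needle lies flat over the ring, at most 4 mm above it (leave it free under the fingertips); a white line runs on up the knob's side and across its top.
- marker_tab (a point): Yellow set-point tab, 7 x 6 x 4 mm, on the top of the pod's head, 28 mm from the knob axis. It is set stiffly (0.8 N m) and must stay where it is.
- knob (a joint): Angle of the inner knob on the pod, rad, growing clockwise seen from above; stops at 0 and 2.6. At 0 the needle points along the pod's +y, at 1.571 along its +x (away from the handle). It stays where it is left; about 0.03 N m turns it. It starts 0.4 to 1.5 rad short of the tab.
- marker (a joint): Angle of the yellow tab, measured exactly as the knob's: the needle is lined up when joint knob equals joint marker (wanted within about 0.13 rad).
- ring (a joint): Angle of the grey outer ring, rad, clockwise from above; 0 at the start, when its red line meets the red mark on the handle side of the head. It turns very easily (0.015 N m) and must stay within 0.1 rad of 0.
- blue_bottle: Blue plastic jar with yellow cap, 90 mm across, 190 mm high. Origin under its centre.
- flask: Glass volumetric flask, 68 mm across, 150 mm high. Origin under its centre.
- weigh_boat: Small white weighing dish, 72 mm across, 18 mm high. Origin under its centre.
- stopper: White dropper bulb, 28 mm across, 30 mm high. Origin under its centre.
- spatula: Thin steel micro-spatula, 165 mm long, 12 mm wide, 4 mm high, lying between the two working places. Origin under its middle.
Things that resemble listed ones, but are neither listed nor needed, are in the scene too. Leave any pink look-alike of the pod alone.

How it is judged (in metres and radians):
On the way, in this order (a step that is already met when the one before it is completed fails the run):
1. the pod lies fully down in the cradle's pocket, at rest and let go, with the knob not yet set (x of pod in the frame of dock between -0.006 and 0.006 m and y of pod in the frame of dock between -0.006 and 0.006 m and z of pod in the frame of dock between 0.003 and 0.0085 m and angle between the x axis of pod and the x axis of dock, either way round below 0.12 rad and angle between pod's own z axis and vertical below 0.06 rad and linear speed of pod below 0.02 m/s and contact force between the fingers and pod below 0.1 N and not (horizontal distance between needle_tip and marker_tab below 0.0048 m)), for 0.2 s.
2. with the pod in the cradle, the needle is brought to the yellow tab (x of pod in the frame of dock between -0.006 and 0.006 m and y of pod in the frame of dock between -0.006 and 0.006 m and z of pod in the frame of dock between 0.003 and 0.0085 m and angle between the x axis of pod and the x axis of dock, either way round below 0.12 rad and angle between pod's own z axis and vertical below 0.06 rad and horizontal distance between needle_tip and marker_tab below 0.0048 m), for 0.2 s.
At the end, for the whole second after the job is handed in: The pod rests in the cradle's pocket (within 6 mm and 0.12 rad of the seat, flat on the floor), the needle points at the yellow tab within about 0.13 rad (tip within 4.8 mm of the tab's centre, 3 mm of which is radial), the ring is within 0.1 rad of its start, and all is at rest (all of step 2 and linear speed of pod below 0.02 m/s and value of joint ring between -0.1 and 0.1 rad); the robot touches nothing.
It fails at once if the yellow tab is shifted (faster than 0.3 rad/s) (velocity of joint marker above 0.3 rad/s or velocity of joint marker below -0.3 rad/s).
It fails at once if the outer ring is turned more than 0.1 rad (value of joint ring above 0.1 rad or value of joint ring below -0.1 rad).
It fails at once if the pod is let fall from more than about 1 cm (contact force between the fingers and pod below 0.1 N and linear speed of pod above 0.5 m/s).
It fails at once if the pod is pressed hard into the cradle (over 60 N) (contact force between pod and dock above 60 N).
It fails at once if something else on the bench is moved more than 30 mm or tipped (distance of any of blue_bottle, flask, weigh_boat, stopper, spatula from where it was at the start of the episode above 0.03 m or angle between any of blue_bottle, flask, weigh_boat, stopper's own z axis and vertical above 0.5 rad).
It also fails if it takes over 48 s, if anything falls off the work surface, if the arm or the gripper's body presses on something with over 40 N, if the wrist force passes 120 N, or if a joint passes its speed limit or range.

ROBOT

A 6-joint arm with a two-finger parallel gripper is mounted at the origin on the work surface. World frame = base frame: x ahead of the robot, y to its left, z up, the work surface at z = 0. Lengths are in mm, angles in rad, forces in N, time in s.
With the tool pointing down it reaches from about 275 to 825 mm from the base axis. Payload 5.2 kg.
Tool frame: the origin (TCP) lies where the fingers leave the gripper's body, on its centre line; the fingertips stand 84 mm ahead of it and the grasp point (between the pads) lies 65 mm ahead of it; z points along the fingers, y is the line along which they close (so a half turn about z gives the same grasp; the last joint's range is limited). The gripper opens to 93 mm and grips with 3 to 60 N. Pads are 15 mm wide; open, the fingers measure 128 mm over their backs; the gripper's body (75 mm by 188 mm) begins 65 mm behind the grasp point.
Start: joints at [-1.418, 0.259, 1.535, -0, 1.348, -0.203], TCP at [191.608, -515.55, 302.753] pointing down, gripper open.
Joint ranges: [-3.14, 3.14], [-0.91, 2.08], [0.19, 2.58], [-1.22, 4.36], [0.22, 2.71], [-3.12, 3.12]. Speed limits (rad/s): [2.57, 2.57, 3.14, 3.14, 3.14, 3.14].

INTERFACE

Orientations are given as a rotation vector (axis times angle).
In Python, from station import bot gives the robot as it stands. The module is installed in compiled form; this text tells all that it offers. Calls block until the motion is done:
- bot.reach(position, orientation): joint-space move of the TCP to a pose.
- bot.line_to(position, feed=150, rotation=None): straight line of the TCP; rotation=None keeps the orientation; feed is the mean speed in mm/s.
- bot.goto_joints(angles): joint-space move.
- bot.gripper_open() and bot.clamp(squeeze=None): open the fingers fully, or close them until they stop; squeeze is the grip in N (None keeps the last).
- bot.hold(seconds).
- bot.inverse_kinematics(position, orientation): joint angles nearest the present ones, or None.
- bot.snapshot(name): name is "side" or "top" or "wrist"; returns a dict with "img" (400x640x3 uint8, red, green, blue), "mtx" (3x3 intrinsics, pixels), "k1" (the pictures are not rectified: a ray, as slopes to the right and down, at radius r is drawn at 1 + k1 r^2 times it, then the intrinsics apply), "rvec" (rotation vector, rad) and "tvec" (3), from world to camera coordinates, as OpenCV has them. Camera axes: x right, y down, z forward; pixel columns grow to the right and rows downward; lengths in mm; the calibration is good to about 2 mm. A picture is of the moment at which its call begins. There is no depth.
A pose or a line that the arm cannot do raises bot.IKError and nothing moves.
- bot.job_done(): hands the job in; it is judged then, once.
Readings, each from a call of its own:
- bot.get_t(): time.
- bot.get_qpos(): joint angles.
- bot.get_qd(): joint speeds.
- bot.get_joint_torque(): joint torques, N m.
- bot.get_tool_pos(): TCP position.
- bot.get_tcp_rot(): TCP orientation.
- bot.get_ft_force(): force on the tool from outside, world axes, zero at the start.
- bot.get_moment(): the same for the moment, N m.
- bot.get_finger_gap(): finger opening in mm.
- bot.get_gripper_force(): force on a finger pad.
Only numpy, scipy, OpenCV 4.12 (cv2) and the standard library are available. Lean on these libraries where they do the work, as an engineer would, in place of code of your own. Each camera call takes 0.05 s, during which the arm holds its last target. There are 200 camera calls.

## Working session

There is one attempt and no reset: what is moved stays moved. The work goes in short steps, each a Python script; the robot and the scene stay as the last script left them, time stands still between calls to the robot, and variables do not carry over. Pictures are saved under pics/ and viewed, at most 10 in all, crops included, and the job is handed in when it is done.

```bash
mkdir -p pics; cat > h.py <<'E'
import numpy as np, cv2
from station import bot
from scipy.spatial.transform import Rotation as R
def snap(n,f=None):
    s=bot.snapshot(n)
    if f: cv2.imwrite('pics/'+f,cv2.cvtColor(s['img'],cv2.COLOR_RGB2BGR))
    return s
def ray(s,uv):
    K=np.array(s['mtx']);d=(np.array(uv,float)-[K[0,2],K[1,2]])/[K[0,0],K[1,1]]
    u=d.copy()
    for _ in range(20): u=d/(1+s['k1']*(u@u))
    M=cv2.Rodrigues(np.array(s['rvec'],float))[0];t=np.array(s['tvec'],float).ravel()
    return -M.T@t, M.T@np.array([u[0],u[1],1.])
def onz(s,uv,z):
    c,d=ray(s,uv);return c+d*(z-c[2])/d[2]
def proj(s,p):
    M=cv2.Rodrigues(np.array(s['rvec'],float))[0];q=M@np.array(p,float)+np.array(s['tvec'],float).ravel()
    u=q[:2]/q[2];u=u*(1+s['k1']*(u@u));K=np.array(s['mtx']);return u*[K[0,0],K[1,1]]+[K[0,2],K[1,2]]
def down(yaw): # tool z down, tool y (closing line) at world angle yaw
    y=np.array([np.cos(yaw),np.sin(yaw),0]);z=np.array([0,0,-1.]);return R.from_matrix(np.c_[np.cross(y,z),y,z]).as_rotvec()
E
python3 - <<'E'
from h import *
a=snap('top','top1.png');b=snap('side','side1.png')
for s in (a,b): print(s['mtx'],s['k1'],ray(s,(320,200)))
print(bot.get_tcp_rot(),R.from_rotvec(bot.get_tcp_rot()).as_matrix())
E
```

```text
[[480.21894138   0.         320.67489481]
 [  0.         480.21894138 202.84365752]
 [  0.           0.           1.        ]] -0.13566885341471788 (array([ 418.94932656,  -76.17506033, 1178.63978826]), array([ 0.12208737, -0.00349272, -0.99253187]))
[[474.3362594    0.         314.10914046]
 [  0.         474.3362594  199.56172528]
 [  0.           0.           1.        ]] -0.040651813592349595 (array([-13.25982251, 664.23964431, 691.4142705 ]), array([ 0.48844059, -0.67665646, -0.55110518]))
[-3.09048395e+00 -5.55651687e-01 -1.04381355e-04] [[ 9.37372488e-01  3.48328545e-01 -2.09636834e-04]
 [ 3.48328442e-01 -9.37371282e-01  1.54168857e-03]
 [ 3.40506589e-04 -1.51815892e-03 -9.99998790e-01]]
```

View pics/top1.png

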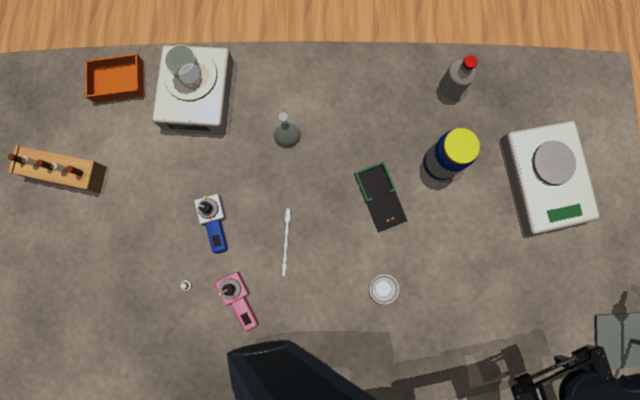

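View pics/side1.png

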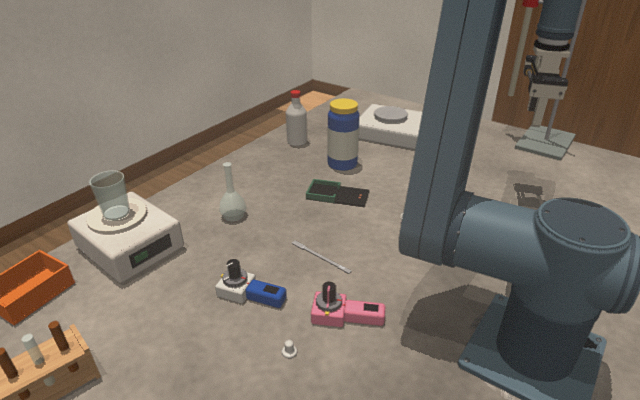

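The top view shows the pod with its head at (208,209) and handle at (216,237). The cradle's green pocket is at (376,180) and its floor end at (390,225). The spatula lies between them at (287,242). The pink decoy is at (235,295). Next I get coarse poses by colour and look from the wrist.

```bash
cat >> h.py <<'E'
def mask(s,lo,hi,box=None):
    m=cv2.inRange(cv2.cvtColor(s['img'],cv2.COLOR_RGB2HSV),np.array(lo),np.array(hi))
    if box:
        k=np.zeros_like(m);x0,y0,x1,y1=box;k[y0:y1,x0:x1]=255;m&=k
    return m
def cents(m,amin=5):
    n,l,st,c=cv2.connectedComponentsWithStats(m)
    return [(c[i].round(1).tolist(),st[i].tolist()) for i in range(1,n) if st[i][4]>=amin]
def grid(s,m,z):
    v,u=np.nonzero(m);return np.array([onz(s,(a,b),z)[:2] for a,b in zip(u,v)])
E
python3 - <<'E'
from h import *
s=snap('top')
m=mask(s,(105,120,40),(130,255,255),(190,200,240,260))
print('blue',cents(m)); P=grid(s,m,30); r=cv2.minAreaRect(P.astype(np.float32)); print(r)
g=mask(s,(60,80,30),(90,255,255),(345,150,415,240)); print('green',cents(g)); G=grid(s,g,18); print(cv2.minAreaRect(G.astype(np.float32)))
for n,uv in dict(head=(208,208),hend=(219,250),dockhead=(375,180),dockback=(391,228),spat=(287,242)).items(): print(n,onz(s,uv,20).round(0))
w=bot.snapshot('wrist');c,d=ray(w,(320,200));p=np.array(bot.get_tool_pos());Rm=R.from_rotvec(bot.get_tcp_rot()).as_matrix()
print('cam in tool',Rm.T@(c-p),Rm.T@d,w['mtx'][0],w['k1'], 'xaxis',Rm.T@cv2.Rodrigues(np.array(w['rvec']))[0].T[:,0])
E
```

```text
blue [([215.8, 235.0], [206, 220, 21, 33, 370])]
((473.3973388671875, 170.25743103027344), (75.23619079589844, 34.74781799316406), 15.263368606567383)
green [([374.0, 179.6], [355, 162, 40, 40, 217])]
((607.464111328125, -214.80484008789062), (77.20074462890625, 77.6209487915039), 21.288785934448242)
head [542. 193.  20.]
hend [440. 164.  20.]
dockhead [ 611. -215.   20.]
dockback [ 493. -252.   20.]
spat [460.  -1.  20.]
cam in tool [ 83.68198135  -0.62115307 -81.34431325] [-0.30344705  0.0011444   0.95286809] [314.45046382   0.         319.26434632] -0.013686104140396275 xaxis [-1.18995600e-03  9.99998909e-01  8.75254960e-04]
```

```bash
python3 - <<'E'
from h import *
s15=np.radians(15.3)
for a in (s15+np.pi/2,s15-np.pi/2):
    print('pod',bot.inverse_kinematics([472,170,190],down(a)),'dock',bot.inverse_kinematics([544,-238,190],down(a+.07)))
s=snap('top');m=mask(s,(20,120,120),(35,255,255),(430,110,490,180));print(cents(m),[onz(s,c[0],190) for c in cents(m,50)])
bot.reach([472,170,210],down(s15-np.pi/2)); print(bot.get_t(),bot.get_qpos())
w=snap('wrist','w1.png')
E
```

```text
pod [ 1.23012126e-01  2.81410459e-01  1.80485515e+00 -4.44089210e-16
  1.05532705e+00 -1.71481958e+00] dock [-6.00110345e-01  4.30184997e-01  1.57722165e+00 -4.44089210e-16
  1.13418600e+00 -2.50794205e+00]
pod [ 1.23012126e-01  2.81410459e-01  1.80485515e+00 -4.44089210e-16
  1.05532705e+00  1.42677308e+00] dock [-6.00110345e-01  4.30184997e-01  1.57722165e+00 -8.88178420e-16
  1.13418600e+00  6.33650607e-01]
[([461.6, 145.2], [444, 128, 36, 35, 993])] [array([ 658.37914455, -382.18349882,  190.        ])]
2.8917 [ 1.21706525e-01  2.57837936e-01  1.78019399e+00 -2.14623092e-04
  1.10321696e+00  1.42657488e+00]
```

View pics/w1.png

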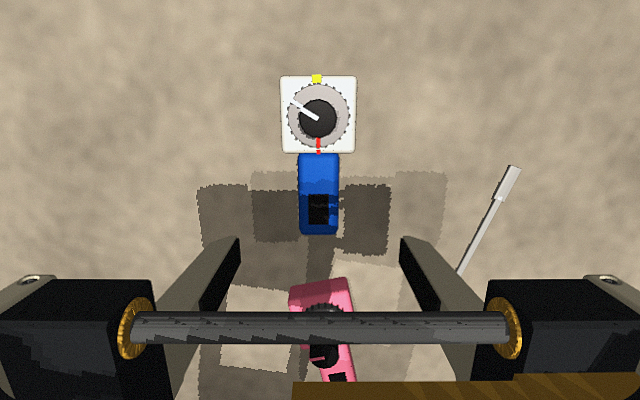

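The wrist view shows the pod head at (280–356, 76–153), the tab at (317,78) and the needle tip at (291,99), up and to the left. The handle runs straight down to (318,234). I refine the pod pose from the head outline, then grasp.

```bash
cat >> h.py <<'E'
def podpose(w,dz=0,box=(230,40,420,270)):
    m=mask(w,(0,0,170),(180,35,255),box)
    n,l,st,c=cv2.connectedComponentsWithStats(m);i=1+np.argmax(st[1:,4]);h=cv2.convexHull(np.argwhere(l==i)[:,::-1].astype(np.int32)).reshape(-1,2)
    H=np.array([onz(w,p,30+dz)[:2] for p in h],np.float32)
    b=mask(w,(105,120,40),(130,255,255),box);B=np.array([onz(w,p,30+dz)[:2] for p in cv2.convexHull(np.argwhere(b)[:,::-1].astype(np.int32)).reshape(-1,2)],np.float32)
    return cv2.minAreaRect(H),cv2.minAreaRect(B)
def tabneedle(w,dz=0):
    y=mask(w,(22,150,150),(35,255,255),(230,40,420,200));c=max(cents(y),key=lambda q:q[1][4]);return onz(w,c[0],33+dz),c
E
python3 - <<'E'
from h import *
w=snap('wrist');print(podpose(w));print(tabneedle(w))
E
```

```text
(((541.378662109375, 190.0207977294922), (59.345970153808594, 59.92682647705078), 15.1675386428833), ((476.5357971191406, 172.35842895507812), (73.38999938964844, 34.833106994628906), 15.177180290222168))
(array([567.81578551, 198.68758916,  33.        ]), ([316.0, 78.3], [312, 75, 9, 8, 69]))
```

```bash
python3 - <<'E'
from h import *
bot.reach([544,-238,210],down(np.radians(19)-np.pi/2)); print(bot.get_t())
w=snap('wrist','w2.png')
E
```

```text
4.525
```

View pics/w2.png

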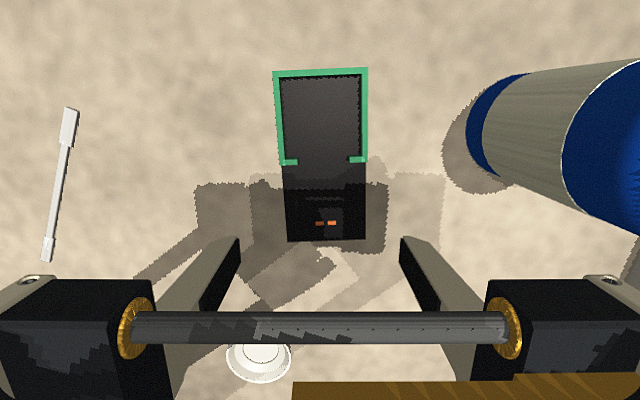

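The wrist view shows the cradle with its green pocket corners at (273,72), (368,68), (362,160) and (284,164), turned slightly anticlockwise. The floor's rear edge is at row 240.

```bash
python3 - <<'E'
from h import *
w=snap('wrist')
g=mask(w,(65,80,60),(90,255,255),(240,40,420,200));n,l,st,c=cv2.connectedComponentsWithStats(g)
print(st[1:][st[1:,4]>20]); h=cv2.convexHull(np.argwhere(g)[:,::-1].astype(np.int32)).reshape(-1,2)
H=np.array([onz(w,p,18)[:2] for p in h],np.float32);print(cv2.minAreaRect(H))
c4=cv2.approxPolyN(h.reshape(-1,1,2),4,ensure_convex=True).reshape(-1,2);print(c4,[onz(w,p,18)[:2].round(1).tolist() for p in c4])
# floor black extents at z=6
k=mask(w,(0,0,0),(180,255,75),(260,165,400,260));print(cents(k,300))
for p in [(288,241),(366,239)]: print(onz(w,p,6))
E
```

```text
[[ 273   67   95   99 1931]]
((609.7970581054688, -214.84814453125), (77.89059448242188, 77.34314727783203), 21.383947372436523)
[[367 162]
 [279 165]
 [272  71]
 [367  67]] [[587.5, -265.1], [559.7, -192.7], [631.9, -164.8], [659.8, -236.6]]
[([324.5, 202.1], [282, 165, 85, 78, 6136])]
[ 486.44349989 -222.63170288    6.        ]
[ 513.75248217 -295.11140153    6.        ]
```

```bash
python3 - <<'E'
from h import *
a=np.radians(15.17);x,y=541.4-70*np.cos(a),190-70*np.sin(a);o=down(a-np.pi/2)
bot.reach([x,y,190],o)
bot.line_to([x,y,88],feed=120); print(bot.get_t(),bot.get_ft_force())
bot.clamp(35);print(bot.get_finger_gap(),bot.get_gripper_force())
bot.line_to([x,y,190],feed=120); print(bot.get_t(),bot.get_ft_force(),bot.get_tool_pos(),bot.get_finger_gap())
w=snap('wrist','w3.png');print(podpose(w,102),tabneedle(w,102))
s=snap('side');cv2.imwrite('pics/s3.png',cv2.resize(cv2.cvtColor(s['img'][120:370,150:400],cv2.COLOR_RGB2BGR),(500,500)))
E
```

```text
7.1583 [-0.25448691 -0.15317551 -0.73335691]
36.01910014755034 34.99721825122833
9.0833 [-0.34097722 -1.07288659 -4.14261865] [473.19837393 171.57993169 189.16338572] 35.70404428746989
(((540.9376831054688, 190.51806640625), (59.1077766418457, 59.19578552246094), 15.091679573059082), ((494.0450744628906, 178.02835083007812), (37.02250671386719, 34.06382751464844), 15.077729225158691)) (array([567.32258481, 198.78820793, 135.        ]), ([317.0, 62.2], [309, 55, 18, 17, 260]))
```

View pics/w3.png

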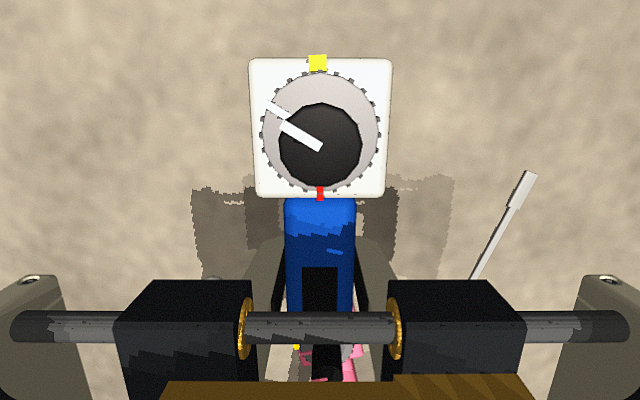

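View pics/s3.png

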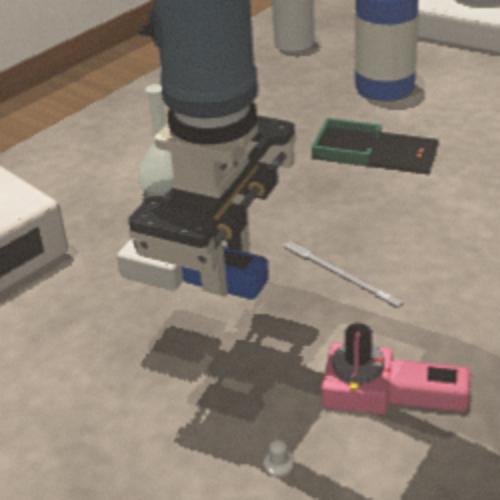

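Both pictures show the pod held level: head square at (249–392, 58–197) in the wrist view, with tab and needle unchanged. I carry it to the cradle, hover with the underside just above the walls and check.

```bash
python3 - <<'E'
from h import *
a=np.radians(21.4);u=np.array([np.cos(a),np.sin(a)]);n=np.array([-u[1],u[0]])
T=np.array([609.8,-214.85])-70.2*u-0.5*n;o=down(a-np.pi/2)
bot.line_to([*T,190],feed=250,rotation=o)
bot.line_to([*T,116],feed=100); bot.hold(.3)
p=np.array(bot.get_tool_pos());print(T,p,bot.get_t(),bot.get_ft_force())
w=snap('wrist','w4.png');H,B=podpose(w,28);print(H,B);d=np.array(H[0])-[609.8,-214.85];print('pod in dock',d@u,d@n)
E
```

```text
[ 544.62232012 -240.92987817] [ 544.83051551 -241.0576431   116.55419799] 12.2 [ 0.92276848  0.20040514 -4.5801642 ]
((610.2742309570312, -215.03753662109375), (59.74922561645508, 59.96430587768555), 21.32569694519043) ((564.5117797851562, -232.64508056640625), (37.34062957763672, 34.64201736450195), 21.322580337524414)
pod in dock 0.3731077313558082 -0.3476429283914795
```

View pics/w4.png

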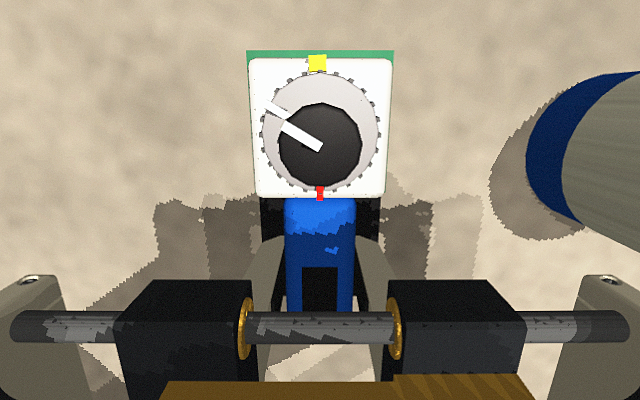

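The pod sits over the pocket, with the green wall framing the head evenly at (247–394, 51), within 0.4 mm. I lower it with force checks.

```bash
python3 - <<'E'
from h import *
p=bot.get_tool_pos();T=[544.6,-241.0]
bot.line_to([*T,98],feed=50);print(bot.get_ft_force(),bot.get_tool_pos())
for z in np.arange(97,90.9,-.6):
    bot.line_to([*T,z],feed=15);f=bot.get_ft_force();print(z,f.round(1) if hasattr(f,'round') else f,bot.get_tool_pos()[2])
    if f[2]>-2: break
print(bot.get_t())
w=snap('wrist');H,B=podpose(w,6);print(H)
E
```

```text
[-0.19817774  0.35507276 -4.36701234] [ 544.36668733 -240.86496113   97.41285911]
97.0 [-0.5 -0.4 -3. ] 97.18144391695823
96.4 [-0.4 -0.  -3.7] 96.47091626725975
95.80000000000001 [-0.   0.6 -4.1] 95.78452028409069
95.20000000000002 [ 0.6  0.3 -3.9] 95.13908891380457
94.60000000000002 [-0.2 -0.1 -4.2] 94.5465331342246
94.00000000000003 [-1.1 -0.  -3.7] 94.06217624726327
93.40000000000003 [-2.6  0.2  3.1] 93.96510319333021
14.5083
((610.1201171875, -214.9061279296875), (59.498661041259766, 59.6395378112793), 21.32969856262207)
```

```bash
cat >> h.py <<'E'
def angles(w,c,a):
    """knob and tab angle in pod frame, clockwise from +y; c axis xy, a yaw"""
    u=np.array([np.cos(a),np.sin(a)]);n=np.array([-u[1],u[0]])
    t=np.arange(-0.3,3.2,.01);g=cv2.cvtColor(w['img'],cv2.COLOR_RGB2GRAY)
    prof=np.array([[float(g[tuple(proj(w,[*(np.array(c)+r*(np.sin(q)*u+np.cos(q)*n)),49]).round().astype(int)[::-1])]) for r in (17,19,21)] for q in t]).mean(1)
    prof=cv2.GaussianBlur(prof.reshape(-1,1),(1,9),0).ravel();k=prof>(prof.max()+np.median(prof))/2
    p,_=tabneedle(w,6);d=p[:2]-c
    return t[k].mean(),t[k].min(),t[k].max(),np.median(prof),prof.max(),'tab',np.arctan2(d@u,d@n),np.hypot(*d)
E
python3 - <<'E'
from h import *
bot.gripper_open();bot.hold(.3)
T=[544.6,-241.0];bot.line_to([*T,200],feed=120);bot.hold(.2);print(bot.get_t(),bot.get_ft_force())
w=snap('wrist','w5.png');H,B=podpose(w,6);print(H,B)
print(angles(w,np.array(H[0]),np.radians(21.35)))
cv2.imwrite('pics/w5c.png',cv2.resize(cv2.cvtColor(w['img'][50:250,220:420],cv2.COLOR_RGB2BGR),(600,600)))
E
```

```text
17.1333 [-0.13685855  0.13738426  1.63203832]
((610.0115966796875, -214.8673553466797), (59.41032028198242, 60.17603302001953), 21.321889877319336) ((547.0740966796875, -239.206298828125), (73.9875717163086, 35.35152816772461), 21.34810447692871)
(np.float64(0.5150000000000007), np.float64(0.4500000000000007), np.float64(0.5800000000000007), np.float64(223.32161458333334), np.float64(253.75520833333334), 'tab', np.float64(1.5301676347956), np.float64(27.819689503982588))
```

View pics/w5c.png

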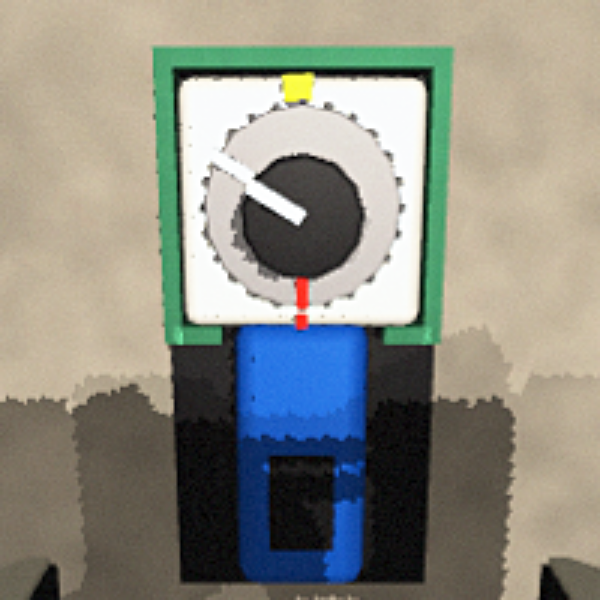

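The crop shows the pod evenly in the pocket, the red line meeting its mark (ring at 0), and the needle at the upper left (215,155), with the tab at the top (298,88). The knob reads 0.515 and the tab 1.53. Now I turn the knob.

```bash
python3 - <<'E'
from h import *
a=np.radians(21.35);T=[610.2,-215.3];o=down(a-np.pi/2)
bot.line_to([*T,200],feed=150,rotation=o)
bot.line_to([*T,143],feed=80);print(bot.get_t(),bot.get_tool_pos(),bot.get_ft_force())
bot.clamp(10);print(bot.get_finger_gap(),bot.get_gripper_force(),bot.get_ft_force())
q=np.array(bot.inverse_kinematics([*T,143],o));q0=q[5]
for k in range(1,6):
    q[5]=q0+1.02*k/5;bot.goto_joints(q);print(bot.get_t(),np.round(bot.get_ft_force(),1),np.round(bot.get_moment(),3),bot.get_finger_gap())
bot.hold(.3);w=snap('wrist','w6.png')
E
```

```text
18.6667 [ 610.49265929 -215.43628222  143.31784183] [-0.2574334   0.29758265  0.64865765]
25.86440060392756 9.999255985021591 [ 0.74497328 -0.53131471  0.23666457]
20.025 [ 0.6 -0.3 -0.7] [-0.084 -0.099 -0.028] 25.706422066300558
20.3333 [ 0.1 -0.4 -0.7] [ 0.001 -0.09  -0.02 ] 25.66457511434937
20.6417 [ 0.6 -0.6 -1. ] [-0.048 -0.048 -0.064] 25.707867110336043
20.95 [ 0.9 -0.3 -1.7] [-0.035 -0.131 -0.068] 25.75173787569919
21.2583 [ 0.5 -0.6 -0.7] [-0.081  0.016 -0.059] 25.620531969857755
```

View pics/w6.png

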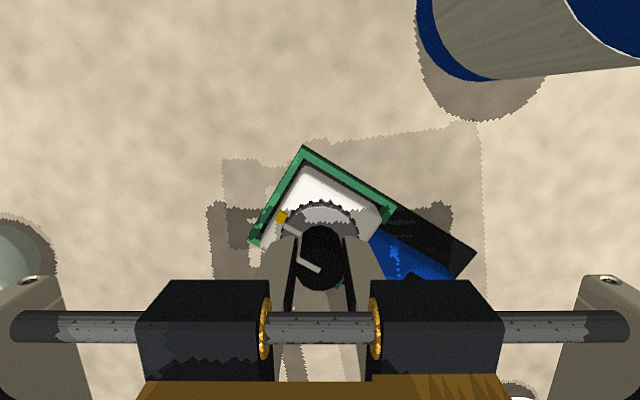

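The needle (290,233) now points at the yellow tab (280,217). I release, lift straight up, return to the viewing pose and measure.

```bash
python3 - <<'E'
from h import *
bot.gripper_open();bot.hold(.2)
p=bot.get_tool_pos();bot.line_to([p[0],p[1],200],feed=120)
a=np.radians(21.35);bot.reach([544.6,-241.0,200],down(a-np.pi/2));bot.hold(.2);print(bot.get_t())
w=snap('wrist');H,B=podpose(w,6);print(H,B)
print(angles(w,np.array([610.0,-214.87]),a))
cv2.imwrite('pics/w7c.png',cv2.resize(cv2.cvtColor(w['img'][50:250,220:420],cv2.COLOR_RGB2BGR),(600,600)))
E
```

```text
24.825
((609.8815307617188, -214.22323608398438), (60.102413177490234, 60.2176628112793), 22.0805606842041) ((547.0501098632812, -239.16822814941406), (73.66284942626953, 35.25429916381836), 21.864988327026367)
(np.float64(1.5300000000000016), np.float64(1.4700000000000015), np.float64(1.5900000000000016), np.float64(221.513671875), np.float64(253.25), 'tab', np.float64(1.494920587937514), np.float64(28.255682005894673))
```

View pics/w7c.png

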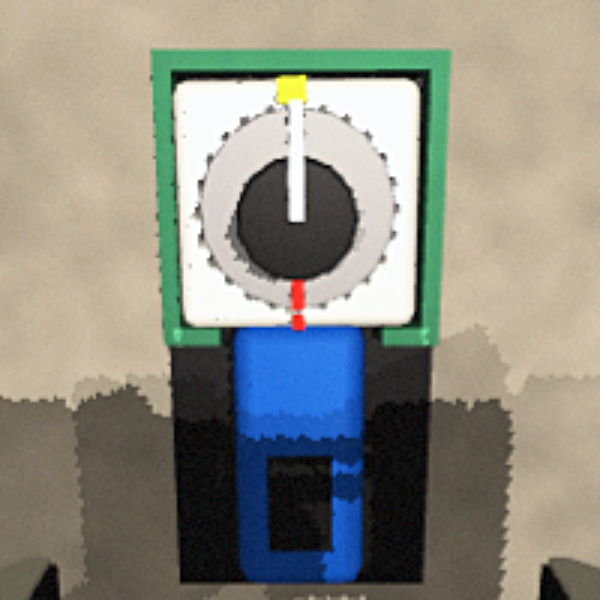

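The needle ends at (295,100) against the tab's centre at (291,89). That is about 0.04 rad off, within the tolerance. The red lines still meet and the pod is seated, so I hand in.

```bash
python3 -c "
from station import bot
print(bot.job_done())"
```

```text
the job is handed in; nothing more can be done
None
```

The job is handed in, but no verdict came back: my last measurements had the pod seated and let go in the cradle, the needle about 0.04 rad from the yellow tab, and the ring's red line still on its mark, at about 25 s of the 48 s limit.

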